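# Find the filled housing on the pivot balance

### The job

Of the two look-alike white housings waiting in the black tray under the light bar, one is missing its metal core. Set them upright on the balance, one in each pan, let go and let it settle; then stand the one whose side dropped upright on the floor of the grey carrier and leave the other standing in its pan. Leave everything else where it is.

Things in the scene. Friction and masses are not known exactly. Their poses are not given: they have to be found in the camera images.
- station: Fixed. Origin: underside centre of a black tray, 120 (its x) by 210 mm (its y), floor top at 4 mm, walls 10 mm high; -x side faces the robot. A light bar, 26 mm diameter, 220 long, runs along y above it, axis at x = +26, z = 147 mm: it bars the way straight down, so the tool must lean back to the tray's -x side. 10 mm posts behind, at x = +88, y = +-90 mm, carry the bar.
- housing_a: Loose round white housing, upright. Origin: underside centre; z up its axis. Flange 40 mm diameter, 8 high; barrel 34 mm diameter from 10 to 43 mm height; top at 48 mm. Weight 52 to 125 g. The two look the same and stand in the black tray about 100 mm apart along its y, about 10 mm on the -x side of its middle, in either order.
- housing_b: The same as housing_a in shape and size; also 52 to 125 g. Which of the two is the heavier changes from start to start (it has at least 1.5 times the weight of the other).
- balance: Fixed pivot balance. Origin: centre of the underside of its grey base (100 by 150 by 16 mm). Two upright cheeks, 94 mm high, carry the pivot, which runs along the balance's x at 85 mm height. The beam lies along its y.
- beam (a joint): Angle of the balance beam, rad: 0 level, positive when the left (+y) pan is down; stops at -0.12 and +0.12. Damped, with a weak spring that levels it when empty; one housing alone, or the difference between the two, takes it all the way to the stop in under about a second.
- pan_left (a point): Centre of the floor of the round steel pan on the beam's +y arm, 110 mm from the pivot. The pan is fixed to the beam and tips with it: inside 64 mm diameter, rim 6 mm above its floor, outside 72 mm diameter. Floor 97 mm above the table when level, about 13 mm lower or higher at the stops. z is square to the pan floor.
- pan_right (a point): The same for the pan on the -y arm.
- carrier: Fixed grey open tray, 170 mm (its x) by 150 mm (its y), walls 4 mm thick and 22 mm high, floor top at 4 mm. Origin: centre of its underside. Its -x half is free.
- capped_unit: Bystander: a finished housing with a black cap, 61 mm high, 40 mm flange diameter, standing in the carrier's +x half. Origin: centre of its underside.
- jar: Bystander: closed jar, 52 mm diameter, 70 mm high, on the table beyond the balance. Origin: centre of its underside.
- screwdriver: Bystander: screwdriver lying on the table between the robot and the balance.
- collar: Bystander: steel collar, 44 mm diameter, 16 mm high, lying on the table in front of the robot. Origin: centre of its underside.
- gauge_block: Bystander: steel block, 50 by 30 by 20 mm, lying on the table beyond the balance. Origin: centre of its underside.
Things that resemble listed ones, but are neither listed nor needed, are in the scene too. Leave any blue look-alike of the housing_a alone.

How it is judged:
By the outcome, as a careful person would: the job done as asked, in the order asked, and still so for the second after the job is handed in, with the robot touching nothing.
It also fails if it takes over 72 s, if anything falls off the work surface, if the arm or the gripper's body presses on something with over 40 N, if the wrist force passes 120 N, or if a joint passes its speed limit or range.

### The arm

A 7-joint arm with a two-finger parallel gripper is mounted at the origin on the work surface. World frame = base frame: x ahead of the robot, y to its left, z up, the work surface at z = 0. Lengths are in mm, angles in rad, forces in N, time in s.
With the tool pointing down it reaches from about 400 to 900 mm from the base axis. Payload 5.6 kg.
Tool frame: the origin (TCP) lies midway between the tips of the shut fingers; the grasp point (between the pads) lies 19 mm behind it; z points along the fingers, y is the line along which they close (so a half turn about z gives the same grasp; the last joint's range is limited). The gripper opens to 92 mm and grips with 3 to 60 N. Pads are 20 mm wide; open, the fingers measure 128 mm over their backs; the gripper's body (75 mm by 189 mm) begins 69 mm behind the grasp point.
Start: joints at [1.261, 0.468, -0.012, 1.603, 0.006, 1.071, -0.056], TCP at [171.327, -627.021, 214.592] pointing down, gripper open.
Joint ranges: [-2.53, 2.53], [-0.31, 2.02], [-1.57, 1.55], [0.28, 2.44], [-1.29, 4.43], [0.15, 1.84], [-2.92, 2.92]. Speed limits (rad/s): [2.57, 2.57, 3.14, 3.14, 3.14, 3.14, 3.14].

### API

Orientations are given as a rotation vector (axis times angle).
In Python, from cell import robot, grip, kin, viewer gives the robot as it stands. Calls block until the motion is done:
- robot.movep(position, orientation): joint-space move of the TCP to a pose.
- robot.servo_line(position, feed=150, rotation=None): straight line of the TCP; rotation=None keeps the orientation; feed is the mean speed in mm/s.
- robot.goto_joints(angles): joint-space move.
- grip(opening, newtons=None): opening from 0.0 (shut) to 1.0 (fully open); newtons is the grip in N (None keeps the last); returns when the fingers have stopped.
- robot.hold(seconds).
- kin.ik(position, orientation): joint angles nearest the present ones, or None.
- robot.observe(): the state.
- viewer.read_camera(name): name is "scene" or "top" or "wrist"; returns the picture (384x512x3 uint8, red, green, blue); there is no depth.
- viewer.camera_info(name): a dict with "camera_matrix" (3x3 intrinsics, pixels), "R" (3x3) and "t" (3): a world point X has camera coordinates R X + t. Camera axes: x right, y down, z forward; pixel columns grow to the right and rows downward; lengths in mm; the calibration is good to about 2 mm. A picture is of the moment at which its call begins: read the wrist's pose just before it. camera_info takes no time and is no camera call; for the wrist camera it gives the pose at the moment of the call.
A pose or a line that the arm cannot do raises robot.IKError and nothing moves.
- robot.job_done(): hands the job in; it is judged then, once.
Trained networks look in the newest picture that a camera, given by its name, has taken for a name from the list of things; names that differ only in an ending like _2 or _b are one class to them, and where a whole thing is asked for, a point or a joint stands for the part that bears it (a point fixed in the world has none). Each returns a list of dicts, best first, with "confidence" (0 to 1); they miss things now and then, are a little off and sometimes report something else, mostly with a low value. They report only what shows in the picture. A call takes as long as a camera call. They do not tell look-alikes from the thing itself.
- viewer.silhouettes(name, camera): "mask" (384x512 bool, what is visible of it).
- viewer.pinpoint(name, camera): "at" ([x, y, z] in mm, in the coordinates of the camera as it stood for that picture, good to about 4 mm: a listed point, or the origin of a listed thing).
The state is a dict: "t": time; "joints": joint angles; "joint_velocities": joint speeds; "joint_torque": joint torques, N m; "tcp_pos": TCP position; "tcp_rot": TCP orientation; "contact_force": force on the tool from outside, world axes, zero at the start; "wrist_torque": the same for the moment, N m; "grip_width": opening from 0.0 (shut) to 1.0 (fully open); "grip_force": force on a finger pad.
Only numpy, scipy, OpenCV 4.12 (cv2) and the standard library are available. Lean on these libraries where they do the work, as an engineer would, in place of code of your own. Each camera call takes 0.05 s, during which the arm holds its last target. There are 200 camera calls.

## Working session

There is one attempt and no reset: what is moved stays moved. The work goes in short steps, each a Python script; the robot and the scene stay as the last script left them, time stands still between calls to the robot, and variables do not carry over. Pictures are saved under pics/ and viewed, at most 10 in all, crops included, and the job is handed in when it is done.

```bash
mkdir -p pics; cat > h.py <<'E'
import numpy as np, cv2
from cell import robot, grip, kin, viewer
def w(name,cam,info):
    out=[]
    for d in viewer.pinpoint(name,cam):
        R,t=np.array(info["R"]),np.array(info["t"])
        X=R.T@(np.array(d["at"])-t); K=np.array(info["camera_matrix"]); p=K@np.array(d["at"]); 
        out.append((X.round(1).tolist(),(p[:2]/p[2]).round().tolist(),round(d["confidence"],2)))
    return out
def snap(cam,fn=None):
    info=viewer.camera_info(cam); im=viewer.read_camera(cam)
    if fn: cv2.imwrite("pics/"+fn,im[:,:,::-1])
    return im,info
E
python3 - <<'E'
from h import *
a,ia=snap("scene"); b,ib=snap("top")
cv2.imwrite("pics/s.png",cv2.resize(a,(800,600))[:,:,::-1]);cv2.imwrite("pics/t.png",cv2.resize(b,(800,600))[:,:,::-1])
for n in ["housing_a","station","balance","pan_left","pan_right","carrier","capped_unit","jar"]:
    for c,i in (("scene",ia),("top",ib)): print(n,c,w(n,c,i))
print(robot.observe()["t"])
E
```

```text
housing_a scene [([645.2, 224.6, 0.0], [320.0, 276.0], 0.61), ([441.2, 389.5, 4.6], [430.0, 258.0], 0.56), ([440.5, 275.7, -1.1], [386.0, 235.0], 0.54), ([499.4, -372.1, -0.1], [184.0, 137.0], 0.44)]
housing_a top [([442.9, 278.5, -2.7], [149.0, 242.0], 0.58), ([438.8, 387.8, 0.3], [111.0, 247.0], 0.57), ([571.1, 291.3, 3.3], [143.0, 199.0], 0.54), ([650.7, 222.2, 7.0], [165.0, 171.0], 0.53)]
station scene [([372.0, -63.6, 1.6], [293.0, 160.0], 0.69), ([616.9, 264.9, -2.4], [342.0, 279.0], 0.66)]
station top [([610.7, 265.3, -1.3], [152.0, 186.0], 0.87)]
balance scene [([577.5, -13.3, 0.7], [259.0, 209.0], 0.6), ([693.9, 80.3, -0.4], [257.0, 256.0], 0.25)]
balance top [([581.8, -23.2, -1.4], [248.0, 187.0], 0.96)]
pan_left scene [([562.1, 89.9, 94.0], [297.0, 199.0], 0.7), ([616.4, 264.8, -1.1], [342.0, 278.0], 0.28)]
pan_left top [([558.0, 86.6, 94.0], [209.0, 191.0], 0.88)]
pan_right scene [([591.9, -130.6, 97.6], [220.0, 164.0], 0.61)]
pan_right top [([596.9, -130.5, 95.6], [286.0, 171.0], 0.73)]
carrier scene [([471.1, -339.3, 2.4], [199.0, 136.0], 0.62), ([388.4, 105.2, 3.8], [340.0, 190.0], 0.46)]
carrier top [([467.6, -348.2, 1.3], [362.0, 216.0], 0.86)]
capped_unit scene [([499.4, -370.0, 3.7], [185.0, 136.0], 0.71)]
capped_unit top [([498.6, -377.9, 0.2], [370.0, 205.0], 0.67)]
jar scene [([696.1, 80.5, 1.4], [257.0, 257.0], 0.87)]
jar top [([698.7, 80.9, -1.4], [211.0, 153.0], 0.7)]
0.9
```

View pics/s.png

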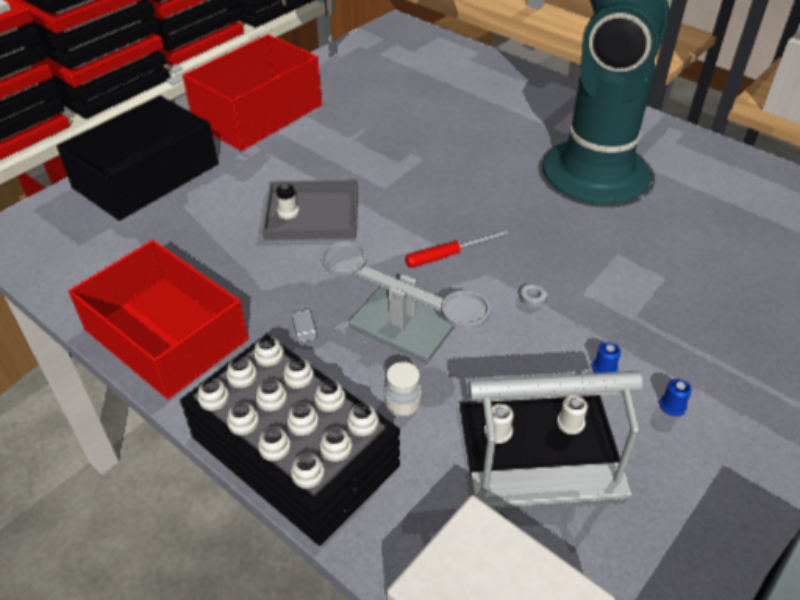

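View pics/t.png

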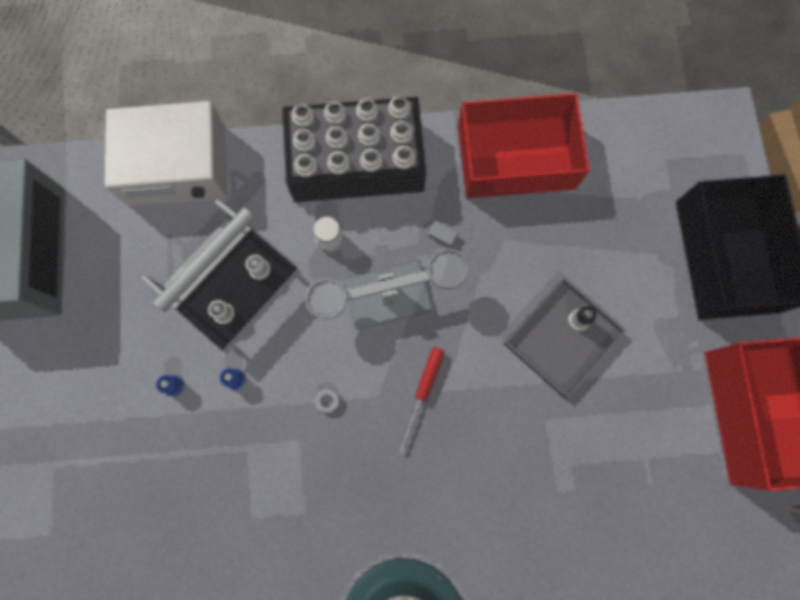

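Candidates (800x600 pictures):
- **White housings in the black tray:** scene (500,422) and (573,413), top (257,266) and (221,311). These two are the ones I want.
- **Blue look-alikes:** scene (607,357) and (676,397). Leave alone.
- **White housings in the black crate:** a 3x4 block around scene (290,405). Not in the tray, so not these.
- **Capped unit in the carrier:** scene (287,200). A bystander.

Next I go to a leaning pre-grasp pose and check the choice with the wrist camera.

```bash
cat >> h.py <<'E'
from scipy.spatial.transform import Rotation as Ro
HG=33.; 
def rot(az,lean,tilt=None,sgn=1):
    """tool leaning back from horizontal azimuth az (deg) by lean (deg); tilt: optional Rotation applied in world"""
    a=np.array([np.cos(np.radians(az)),np.sin(np.radians(az)),0]); l=np.radians(lean)
    z=np.sin(l)*a-np.cos(l)*np.array([0,0,1]); y=sgn*np.cross([0,0,1],a); x=np.cross(y,z)
    r=Ro.from_matrix(np.c_[x,y,z]); 
    return tilt*r if tilt is not None else r
def pose(base,az,lean,back=0,up=0,tilt=None,sgn=1,hg=HG):
    """TCP pose for a grasp hg above base point, backed off along tool and raised"""
    r=rot(az,lean,tilt,sgn); n=tilt.apply([0,0,1]) if tilt is not None else np.array([0,0,1.])
    p=np.array(base,float)+n*hg+r.as_matrix()[:,2]*(19-back)+[0,0,up]
    return p,r.as_rotvec()
E
python3 - <<'E'
from h import *
R0=Ro.from_rotvec(robot.observe()["tcp_rot"]).as_matrix(); print(R0.round(2))
for s in(1,-1):
  for nm,b,az in (("st",(611,257,4),48),("L",(560,88,97),9),("R",(594,-130,97),9),("C",(435,-318,4),-37)):
    for bk in (0,150):
      q=kin.ik(*pose(b,az,20,back=bk,sgn=s)); print(s,nm,bk,None if q is None else np.round(q,2))
s=1 if kin.ik(*pose((611,257,4),48,20,back=150)) is not None and R0[1,1]>0 else -1
s=1 if R0[:,1]@rot(-75,0).as_matrix()[:,1]>0 else -1
print("sgn",s)
robot.servo_line([300,-560,320],feed=400)
robot.movep(*pose((607,253,4),48,20,back=210,sgn=s))
im,i=snap("wrist"); cv2.imwrite("pics/w1.png",im[:,:,::-1])
print(w("housing_a","wrist",i),w("station","wrist",i),robot.observe()["t"])
E
```

```text
[[ 0.96  0.26 -0.  ]
 [ 0.26 -0.96 -0.  ]
 [-0.    0.   -1.  ]]
1 st 0 [ 0.29  0.88 -0.91  1.88  1.1   0.54  1.16]
1 st 150 [ 0.6   0.82 -1.33  1.92  0.99  0.82  1.27]
1 L 0 [ 0.34  0.43 -0.67  2.12  0.76  0.42  0.82]
1 L 150 [ 0.72  0.13 -1.    2.08  0.24  0.65  1.31]
1 R 0 [ 0.77  0.51 -0.67  2.    0.46  0.43  1.55]
1 R 150 [ 0.87  0.2  -0.67  1.98 -0.01  0.68  1.97]
1 C 0 [ 0.76  0.51 -0.25  2.23  1.2   0.16  0.32]
1 C 150 [ 1.03  0.17 -0.52  2.26  0.32  0.41  1.18]
-1 st 0 [ 0.02  0.71 -0.52  1.9   0.53  0.32 -1.55]
-1 st 150 [ 0.29  0.49 -0.79  1.94  0.36  0.55 -1.39]
-1 L 0 [ 0.14  0.38 -0.43  2.13  0.54  0.36 -2.13]
-1 L 150 [ 0.67  0.12 -0.94  2.09  0.21  0.65 -1.81]
-1 R 0 [ 0.45  0.43 -0.27  2.02 -0.04  0.38 -1.15]
-1 R 150 [ 0.68  0.17 -0.46  1.99 -0.1   0.68 -1.1 ]
-1 C 0 [ 0.76  0.51 -0.25  2.23  1.2   0.16 -2.82]
-1 C 150 [ 0.67  0.13 -0.14  2.28  0.15  0.39 -1.81]
sgn 1
[([567.4, 293.6, 7.3], [301.0, 154.0], 0.93), ([435.4, 392.5, 1.1], [439.0, 141.0], 0.9), ([648.8, 222.2, 7.8], [211.0, 156.0], 0.75), ([445.4, 276.6, 1.9], [384.0, 73.0], 0.58)] [([612.4, 265.9, 0.6], [258.0, 158.0], 0.96)] 4.5
```

View pics/w1.png

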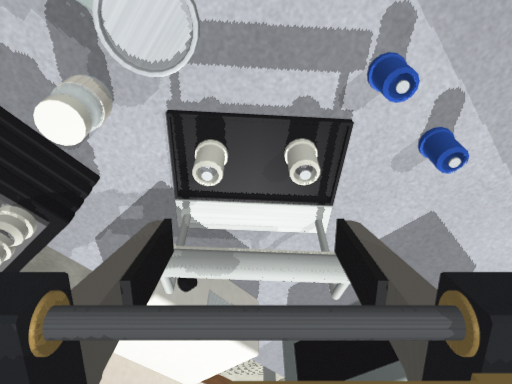

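The wrist crop shows the two white housings standing in the black tray beside the bar, at (210,162) and (303,161). The blue look-alikes are at (395,80) and (445,150), clearly separate. I'll grasp the first one now.

```bash
cat >> h.py <<'E'
def say(*a):
    o=robot.observe(); print(*a,"t",round(o["t"],2),"w",round(o["grip_width"]*92,1),"F",np.round(o["contact_force"],1),"gf",round(float(np.max(o["grip_force"])),1),"p",np.round(o["tcp_pos"],1))
def pick(base,az,lean=20,tilt=None,op=.65,n=20,back=120):
    robot.movep(*pose(base,az,lean,back=back,tilt=tilt)); grip(op)
    robot.servo_line(pose(base,az,lean,tilt=tilt)[0],feed=200)
    say("at"); grip(0,n); say("gripped")
E
python3 - <<'E'
from h import *
A=(648,223,4)
pick(A,48.4)
p=pose(A,48.4,20)
robot.servo_line(pose(A,48.4,20,up=5)[0],feed=60); say("lift5")
robot.servo_line(pose(A,48.4,20,back=160)[0],feed=250); say("out")
# look at right pan from above on the way
robot.movep(*pose((594,-130,97),9,20,up=110))
im,i=snap("wrist"); cv2.imwrite("pics/w2.png",im[:,:,::-1])
for n in ("pan_right","pan_left","housing_a"): print(n,w(n,"wrist",i))
say()
E
```

```text
at t 6.38 w 60.0 F [-0.1  0.8  0.2] gf 0.0 p [652.5 228.4  20. ]
gripped t 6.9 w 32.7 F [-0.  -1.6  2.6] gf 20.0 p [653.  227.3  19.7]
lift5 t 7.15 w 32.4 F [-0.2  1.  -1.3] gf 20.0 p [652.1 228.1  24.3]
out t 7.92 w 32.7 F [-0.7 -0.1 -1.6] gf 20.0 p [615.6 186.4 168.3]
pan_right [([699.0, 83.8, -3.3], [395.0, 188.0], 0.74), ([591.2, -128.3, 98.1], [253.0, 125.0], 0.55)]
pan_left [([561.6, 91.3, 98.3], [510.0, 131.0], 0.72)]
housing_a [([593.6, -126.4, 205.4], [255.0, 207.0], 0.78)]
t 9.33 w 32.6 F [ 0.1 -0.4 -1.6] gf 20.0 p [ 600.7 -127.4  222. ]
```

View pics/w2.png

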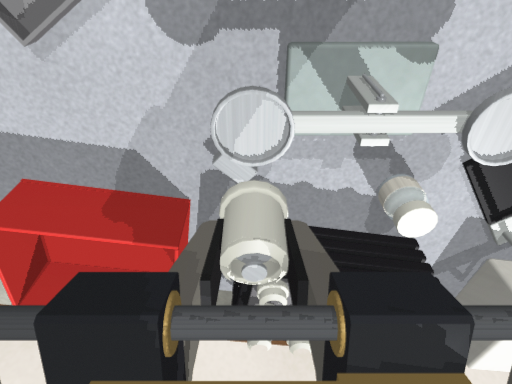

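The housing hangs upright in the gripper, base at (253,195). The empty right pan is at (253,125), its position matches my estimate, and the beam is level. Placing it now, then fetching the second housing.

```bash
python3 - <<'E'
from h import *
PR=(593,-130,97); B=(569,292.5,4)
robot.movep(*pose(PR,8.4,20,up=25))
robot.servo_line(pose(PR,8.4,20,up=1)[0],feed=80); say("down")
grip(.6); say("rel")
robot.servo_line(pose(PR,8.4,20,back=130)[0],feed=250)
im,i=snap("wrist"); cv2.imwrite("pics/w3.png",im[:,:,::-1]); print(w("housing_a","wrist",i))
robot.movep(*pose((569,292,4),48.4,20,back=170))
pick(B,48.4)
robot.servo_line(pose(B,48.4,20,up=5)[0],feed=60); say("lift5")
robot.servo_line(pose(B,48.4,20,back=160)[0],feed=250); say("out")
PL=np.array([560.6,89.3,110])
robot.movep(*pose(PL,8.4,20,up=100))
im,i=snap("wrist"); cv2.imwrite("pics/w4.png",np.hstack([im])[:,:,::-1])
for n in ("pan_left","pan_right","housing_a"): print(n,w(n,"wrist",i))
say()
cv2.imwrite("pics/w34.png",np.vstack([cv2.imread("pics/w3.png")[:300],cv2.imread("pics/w4.png")[:300]]))
E
```

```text
down t 10.22 w 32.8 F [-0.7  0.6 -1. ] gf 20.0 p [ 599.9 -129.1  113.8]
rel t 10.72 w 55.2 F [-0.4 -0.9  0.6] gf 0.0 p [ 599.5 -129.   113.3]
[([593.9, -127.7, 83.3], [256.0, 159.0], 0.96)]
at t 14.29 w 60.0 F [-0.4 -0.5 -0.2] gf 0.0 p [573.4 297.8  19.9]
gripped t 14.79 w 34.3 F [-2.1 -2.3  6.7] gf 20.0 p [573.8 297.1  19.9]
lift5 t 15.04 w 34.4 F [-0.4  0.6 -0.5] gf 20.0 p [573.4 297.4  24.4]
out t 15.82 w 34.3 F [ 0.   0.5 -0.1] gf 20.0 p [536.8 255.7 168.6]
pan_left [([560.2, 87.3, 112.3], [249.0, 134.0], 0.69)]
pan_right [([592.3, -130.0, 83.3], [5.0, 119.0], 0.56)]
housing_a [([558.5, 90.2, 208.0], [252.0, 206.0], 0.71), ([590.6, -127.8, 85.3], [5.0, 118.0], 0.65)]
t 16.75 w 34.5 F [-0.7 -0.1 -0.5] gf 20.0 p [566.5  91.8 224.3]
```

View pics/w34.png

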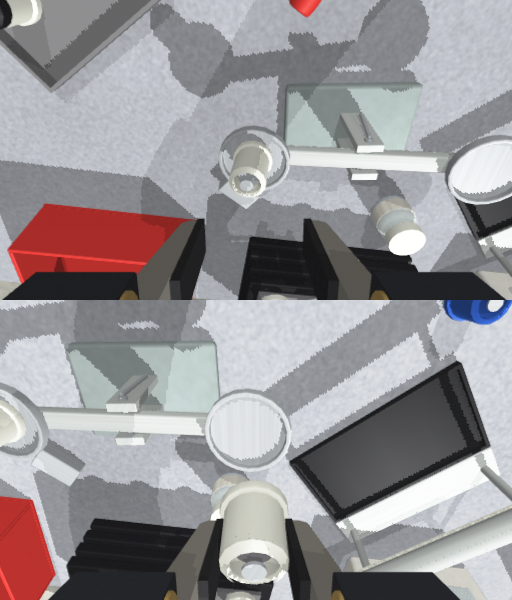

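The first housing stands in the right pan at (245,165) and that side has dropped. The left pan is empty and raised at (248,430), with the second housing held above it. I'll place it aligned with the tilted pan, back off, let the beam settle and look.

```bash
python3 - <<'E'
from h import *
yb=np.radians(8.4); T=Ro.from_rotvec(.12*np.array([np.cos(yb),np.sin(yb),0]))
PL=(560.8,87.5,110)
robot.movep(*pose(PL,8.4,20,up=25,tilt=T))
robot.servo_line(pose(PL,8.4,20,up=1,tilt=T)[0],feed=80); say("down")
grip(.85); say("rel")
robot.servo_line(pose(PL,8.4,20,back=130,tilt=T)[0],feed=250)
robot.movep(*pose((577,-20,97),8.4,20,back=190)); robot.hold(1.2)
im,i=snap("wrist"); cv2.imwrite("pics/w5.png",im[:,:,::-1])
for n in ("pan_left","pan_right","housing_a"): print(n,w(n,"wrist",i))
im,i=snap("scene"); cv2.imwrite("pics/w6.png",cv2.resize(im[110:270,180:360],None,fx=3,fy=3,interpolation=cv2.INTER_CUBIC)[:,:,::-1])
for n in ("pan_left","pan_right","housing_a"): print(n,w(n,"scene",i))
say()
E
```

```text
down t 17.6 w 34.4 F [ 0.5  0.8 -0.5] gf 20.0 p [568.2  87.7 127.4]
rel t 18.38 w 78.0 F [ 0.3 -0.1  0.9] gf 0.0 p [567.5  86.6 126. ]
pan_left [([560.5, 87.1, 109.9], [350.0, 158.0], 0.71), ([593.2, -130.0, 85.0], [159.0, 148.0], 0.71)]
pan_right [([594.2, -130.9, 84.1], [158.0, 148.0], 0.91)]
housing_a [([441.0, 276.4, 0.6], [509.0, 49.0], 0.74), ([559.7, 87.4, 111.5], [351.0, 158.0], 0.62), ([593.4, -131.3, 83.9], [158.0, 147.0], 0.62)]
pan_left [([559.5, 84.5, 109.4], [296.0, 193.0], 0.62), ([470.5, -340.6, 2.4], [199.0, 136.0], 0.49)]
pan_right [([595.0, -126.6, 83.9], [220.0, 169.0], 0.97), ([697.1, 80.5, 1.1], [257.0, 257.0], 0.64)]
housing_a [([560.0, 92.0, 106.1], [299.0, 196.0], 0.72), ([441.1, 277.0, -2.1], [386.0, 235.0], 0.62), ([591.7, -129.9, 83.1], [220.0, 168.0], 0.61), ([446.7, 390.3, 2.6], [429.0, 260.0], 0.54), ([561.1, 88.0, 110.0], [297.0, 194.0], 0.41)]
t 21.18 w 77.9 F [ 0.5 -0.3  0.3] gf 0.0 p [519.2 -28.6 290.7]
```

View pics/w5.png

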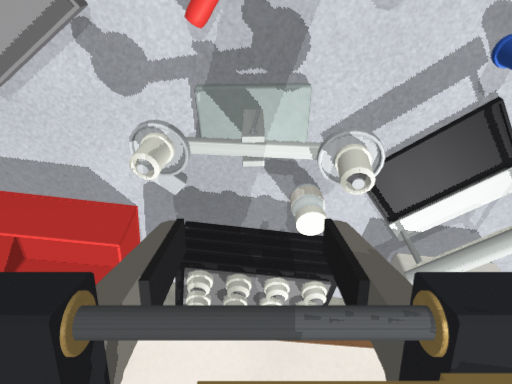

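View pics/w6.png

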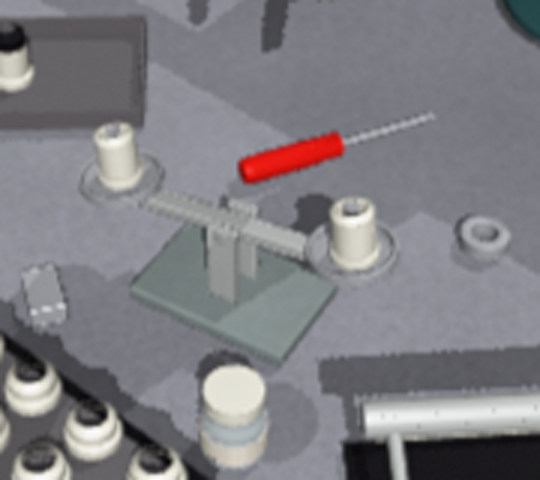

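In both pictures the right-hand side is down (wrist camera: housing at (150,158), floor z ≈ 84) and the left is up (355,168; z ≈ 110). Both stand upright, so the right one goes to the carrier. I'll pick it with a vertical tool, which suits the carrier pose better.

```bash
python3 - <<'E'
from h import *
yb=np.radians(8.4); T=Ro.from_rotvec(.12*np.array([np.cos(yb),np.sin(yb),0]))
P=(593.5,-130.5,84)
for l in (0,8):
  print(l,[np.round(kin.ik(*x),2) if kin.ik(*x) is not None else None for x in (pose(P,8.4,l,tilt=T),pose((436,-318,4),-37,l),pose((436,-318,4),-37,l,up=120))])
pick(P,8.4,0,tilt=T,op=.85,back=80)
robot.servo_line(pose(P,8.4,0,up=45,tilt=T)[0],feed=30); say("lift")
robot.servo_line(pose(P,8.4,0,up=110,tilt=T)[0],feed=150)
robot.movep(*pose((436,-318,4),-37,0,up=140)); robot.hold(.2)
im,i=snap("wrist"); cv2.imwrite("pics/w7.png",im[:,:,::-1])
for n in ("carrier","capped_unit","housing_a"): print(n,w(n,"wrist",i))
im,i=snap("scene"); print(w("pan_left","scene",i),w("housing_a","scene",i))
say()
E
```

```text
0 [array([ 0.78,  0.72, -0.79,  1.72,  0.46,  0.96,  1.55]), array([ 0.97,  0.64, -0.51,  1.97,  0.5 ,  0.66,  1.06]), array([ 1.12,  0.49, -0.7 ,  1.91,  0.4 ,  0.89,  1.15])]
8 [array([ 0.86,  0.68, -0.83,  1.82,  0.47,  0.77,  1.56]), array([ 0.95,  0.59, -0.47,  2.07,  0.62,  0.47,  0.94]), array([ 1.2 ,  0.44, -0.78,  2.  ,  0.5 ,  0.73,  1.06])]
at t 22.69 w 78.5 F [ 0.5 -0.4 -0.2] gf 0.0 p [ 594.3 -132.2   99. ]
gripped t 23.44 w 32.5 F [ 1.1 -0.8 -0.1] gf 20.0 p [ 593.8 -132.4   97.8]
lift t 25.09 w 32.3 F [ 0.1  0.1 -0.2] gf 20.0 p [ 593.6 -132.2  142.7]
carrier [([472.9, -337.3, -4.8], [257.0, 208.0], 0.95)]
capped_unit []
housing_a [([432.9, -314.1, 145.3], [251.0, 219.0], 0.67)]
[([562.2, 93.5, 83.2], [298.0, 203.0], 0.6)] [([442.5, 391.5, 2.8], [430.0, 259.0], 0.85), ([557.6, 93.4, 81.8], [299.0, 203.0], 0.77), ([443.7, 274.5, -0.0], [385.0, 235.0], 0.5), ([369.7, -63.2, 2.8], [293.0, 159.0], 0.47), ([435.3, -314.6, 140.1], [210.0, 95.0], 0.39), ([617.4, 263.8, -1.8], [341.0, 279.0], 0.29)]
t 27.2 w 32.8 F [ 0.3  0.4 -0.5] gf 20.0 p [ 436.1 -317.9  158. ]
```

View pics/w7.png

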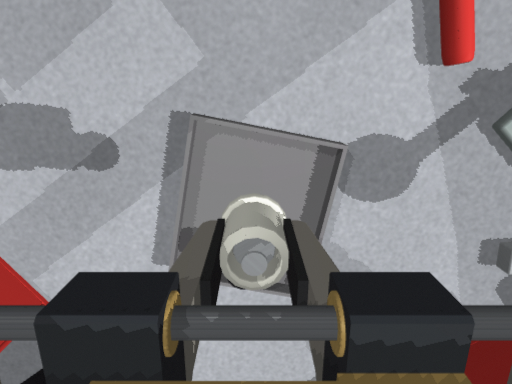

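The housing is held at (253,240). The carrier's -x wall corners are at about (193,115) and (345,147), so the carrier is turned by some 10° from my guess. I'll work its yaw and free half out from those corners, then place.

```bash
python3 - <<'E'
from h import *
i=viewer.camera_info("wrist"); K,R,t=[np.array(i[k]) for k in ("camera_matrix","R","t")]
def bp(u,v,z):
    c=-R.T@t; d=R.T@np.linalg.inv(K)@[u,v,1]; return c+d*(z-c[2])/d[2]
a,b=bp(193,115,22),bp(345,147,22); e=b-a; print(a.round(),b.round(),np.linalg.norm(e))
y=e/np.linalg.norm(e)*1.0; x=np.cross(y,[0,0,1]); x*=np.sign(x@[1,-1,0])
c=(a+b)/2+85*x; yaw=np.degrees(np.arctan2(x[1],x[0])); P=(a+b)/2+42*x; print("centre",c.round(),"yaw",yaw,"P",P.round())
if np.linalg.norm(c[:2]-[470,-343])<20 and abs(np.linalg.norm(e)-150)<15:
    P=(P[0],P[1],4)
    robot.servo_line(pose(P,yaw,0,up=40)[0],feed=150,rotation=pose(P,yaw,0)[1])
    robot.servo_line(pose(P,yaw,0,up=6)[0],feed=80); say("6")
    for u in np.arange(4,-3,-1.):
        robot.servo_line(pose(P,yaw,0,up=u)[0],feed=20)
        f=robot.observe()["contact_force"][2]
        if f>4: break
    say("down",u); grip(.6); robot.hold(.2)
    robot.servo_line(pose(P,yaw,0,up=120)[0],feed=150)
    q=np.array(robot.observe()["tcp_pos"]); robot.movep([380,-150,300],pose(P,-20,0)[1]); robot.hold(.3)
    s,i=snap("scene"); print(w("housing_a","scene",i),w("capped_unit","scene",i))
    tp,i=snap("top"); print(w("housing_a","top",i))
    f=lambda m:cv2.resize(m,(480,400),interpolation=cv2.INTER_CUBIC)
    cv2.imwrite("pics/f.png",np.hstack([f(s[90:240,150:330])[:,:400],f(tp[140:290,190:420])[:,80:]])[:,:,::-1]); say()
E
```

```text
[ 357. -326.   22.] [ 465. -231.   22.] 144.30232017546476
centre [ 467. -343.   22.] yaw -48.73952142426358 P [ 438. -310.   22.]
6 t 28.59 w 32.5 F [-0.1  0.2 -0.8] gf 20.0 p [ 438.4 -310.1   23.6]
down -1.0 t 30.09 w 32.3 F [-2.3  0.1  9.1] gf 20.0 p [ 438.5 -310.7   17.9]
[([556.8, 93.8, 80.2], [299.0, 203.0], 0.77), ([440.9, 387.2, 2.7], [428.0, 258.0], 0.69), ([442.7, 275.2, 0.6], [386.0, 235.0], 0.58), ([435.1, -306.2, -1.2], [215.0, 136.0], 0.56)] [([500.2, -371.9, 3.9], [184.0, 136.0], 0.57)]
[([439.5, 389.6, 3.9], [110.0, 246.0], 0.73), ([562.2, 91.1, 81.2], [208.0, 191.0], 0.59), ([440.4, 270.8, -1.0], [151.0, 243.0], 0.51)]
t 33.25 w 54.9 F [ 0.2 -0.1 -0.1] gf 0.0 p [ 380.  -150.   299.9]
```

View pics/f.png

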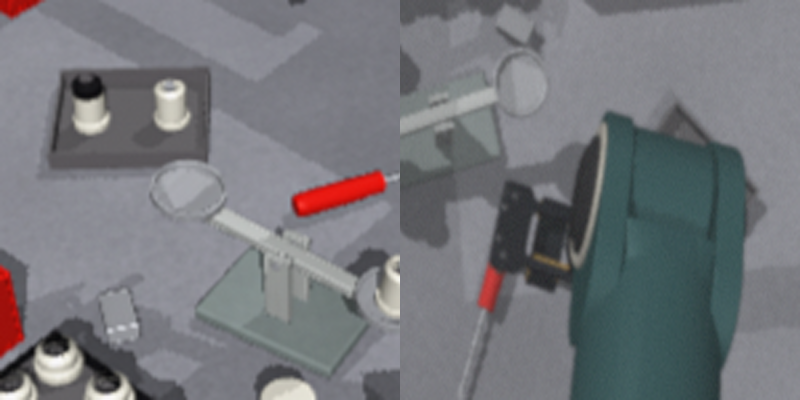

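The scene view shows the heavy housing upright on the carrier floor at (170,105), next to the untouched capped unit. The other housing still stands in the left pan at (395,280), now lowered. The robot is clear of everything.

```bash
python3 -c "
from cell import robot
print(robot.job_done())"
```

```text
the job is handed in; nothing more can be done
None
```

The right-hand side dropped, so that housing now stands upright in the grey carrier and the other still stands in the left pan; the job was handed in at about 33 s.

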